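# Set the brake adjuster trainer by its star wheel

### The job

Set the brake adjuster model for the lesson: slide the shutter on its blue top fully open, take the orange-handled tool from its wooden rest and, through the slot, push the top of the star wheel forward, toward the scale, one tooth at a time until the red pointer stands level with the green flag and not past it. Do not push the pointer itself. Then hang the tool upright in its rest again, slide the shutter fully shut, and leave the other things on the table where they are.

Things in the scene. Friction and masses are not known exactly. Their poses are not given: they have to be found in the camera images.
- adjuster: Brake adjuster model, fixed: box 120 (x) x 110 (y) x 72 mm high, clear front and back walls, blue top plate 5 mm thick. Origin at the centre of its underside, z up, top face 72 mm above it. Its own x is the forward way for the wheel's upper teeth; y runs across the slot. On top, steel rails 3.5 mm high flank the shutter's path (x = -32.5 and +22.5 mm) and a 3 mm stop bar lies at y = +16.5 mm.
- slot (a point): Centre of the access slot at the level of the top face (adjuster x = -6.75, y = 0 mm), axes as the adjuster's. The slot is 32 mm long along x (adjuster x = -23 to +9.5 mm) and 14 mm wide along y. The wheel below turns on an axle along y that lies 36 mm below the top face under adjuster x = 0, y = 0.
- star_wheel (a joint): Turn of the star wheel (rad), 0 at the start, growing as its upper teeth move to adjuster +x. 10 brass teeth, 0.628 rad each, tips at 28 mm radius, 5 mm thick, 10 mm wide in y; hub radius 16.5 mm. A click spring holds it at whole teeth: pushed past half a tooth it snaps on, less and it springs back. Needs about 3 to 5 N at the teeth.
- stroke_start (a point): Point on the top-face level over the slot's near end (adjuster x = -17, y = 0 mm), axes as the adjuster's. Between clicks there is always a free gap below it: a blade can be let straight down here 14 mm below the top face, just behind the tooth to push (that tooth's tip stands at x = -8.7 mm, 9 mm below the top face).
- stroke_end (a point): Point on the top-face level (adjuster x = +4, y = 0 mm), axes as the adjuster's. A straight stroke of the blade, its tip 14 mm below the top face, from stroke_start to here takes the tooth past the half-way point so that it clicks home (to x = +8.7 mm), one tooth on; then the blade can be drawn straight up. The slot's end keeps one stroke from moving two teeth.
- pointer: The small red pointer, 12 x 3.5 mm, standing 5 mm above the top face at the far part of the top plate; origin at its centre at the level of the top face. The wheel drives it along the adjuster's -y, 10 mm for every tooth; a scale with a white tick per tooth lies beside it.
- flag_green: Green flag, 8 x 6 x 12 mm, fixed beside the scale; origin at the centre of its underside, axes as the adjuster's. It marks the wanted setting: two, three or four teeth on from where the pointer starts. The pointer is set when it has the same y as this flag in the adjuster's frame.
- flag_white_1: White flag of the same shape, at another tick; to be ignored.
- flag_white_2: White flag of the same shape, at another tick; to be ignored.
- shutter (a joint): Opening of the flat metal shutter that covers the slot (m): 0 shut, 0.030 fully open; it slides along the adjuster's -y against about 1.2 N of friction and stays where it is left.
- shutter_knob (a point): Centre of the black knob on the shutter, a bar 22 mm (adjuster's x) x 12 mm (y) x 26 mm high; the knob's top is 13 mm above this point and the shutter's plate 13 mm below it. Axes as the adjuster's; the knob moves with the shutter.
- tool_handle (a point): Centre of the tool's orange handle, a block 24 mm (x) x 38 mm (y) x 44 mm high. A steel blade 4 mm thick (x) and 8 mm wide (y) runs straight down from it; its tip is 87 mm below this point. To push the wheel the blade's thin x direction lies along the adjuster's x. Gripping it across the 24 mm, along its x, holds it stiffest. About 90 g.
- tool_tip (a point): Tip of the tool's blade, 87 mm below the handle's centre along the tool's own z; axes as the handle's.
- tool_rest: Wooden tool rest, fixed; origin at the centre of its underside. Base 70 x 80 x 8 mm; two posts along its y, each 24 (x) x 14 mm (y), tops at 85 mm, 18 mm apart. The blade hangs in the gap and the handle sits across the post tops, its centre 107 mm above the table over the origin. The tool starts there with its axes as the rest's.
- chalk_box: Open box of chalk, 46 x 92 x 71 mm, a bystander; origin at the centre of its underside.
- specimen_jar: Glass jar with a white cap, 42 mm across, 55 mm high, a bystander; origin at the centre of its underside.
- cover_glass_box: Small pale green box, 29 x 32 x 21 mm, a bystander; origin at the centre of its underside.
- board_pen: Blue and white pen, 135 mm long, lying on the table, a bystander; origin at the centre of its underside.

How it is judged:
By the outcome, as a careful person would: the job done as asked, in the order asked, and still so for the second after the job is handed in, with the robot touching nothing.
It also fails if it takes over 67 s, if anything falls off the work surface, if the arm or the gripper's body presses on something with over 40 N, if the wrist force passes 120 N, or if a joint passes its speed limit or range.

### The arm

A 6-joint arm with a two-finger parallel gripper is mounted at the origin on the work surface; the furniture and walls round the work are solid. World frame = base frame: x ahead of the robot, y to its left, z up, the work surface at z = 0. Lengths are in m, angles in rad, forces in N, time in s.
With the tool pointing down it reaches from about 0.3 to 0.775 m from the base axis. Payload 14.6 kg.
Tool frame: the origin (TCP) lies midway between the tips of the shut fingers; the grasp point (between the pads) lies 19 mm behind it; z points along the fingers, y is the line along which they close (so a half turn about z gives the same grasp; the last joint's range is limited). The gripper opens to 94 mm and grips with 3 to 60 N. Pads are 16 mm wide; open, the fingers measure 119 mm over their backs; the gripper's body (75 mm by 177 mm) begins 78 mm behind the grasp point.
Start: joints at [-1.34, 0.3, 1.521, -0, 1.321, -0.067], TCP at [0.161, -0.526, 0.205] pointing down, gripper open.
Joint ranges: [-3.03, 3.03], [-0.79, 2.21], [0.23, 2.52], [-1.04, 4.18], [0, 3.07], [-2.55, 2.55]. Speed limits (rad/s): [2.22, 2.22, 2.57, 3.14, 3.14, 3.14].

### API

Orientations are given as [roll, pitch, yaw] about the fixed x, y, z axes, in that order (R = Rz(yaw) Ry(pitch) Rx(roll)).
In Python, from station import telemetry, optics, ctrl gives the robot as it stands.
- The arm moves only by the tool carry_out, never from a script. Its argument "plan" is a list that holds one entry, the list of rows, each a list of 7 numbers: the shift along the tool's x, y, z in mm, then the turn, a rotation vector about the tool's x, y, z in rad, then the finger opening in mm, from 0 to 94. A call has 1 to 20 rows; each row shifts and turns the commanded pose from where the row before left it, along the tool's axes as they then stand; what a row does not reach is not made up. A row lasts 1/12 s, in which the tool goes at most 41.7 mm and 7.16 degrees, less where a joint would pass 70% of its speed; a pose out of reach is approached as far as the arm can. A call with a gripper value outside its range is refused whole. The fingers move at their own pace and stop on an object; "squeeze" is the grip in N (left out, the last holds). Time passes only in rows, so rows that do not move let the fingers close. It gives the time, the measured TCP pose, the force, the opening and the grip force at its end, in the units of the state.
- telemetry.get_obs(): the state, without advancing time (a new reading comes with each control period).
- optics.camera(name): name is "side" or "top" or "wrist"; returns a dict with "pixels" (420x560x3 uint8, red, green, blue), "intrinsics" (3x3 intrinsics, pixels), "origin" and "rotation" of the camera in the world. Camera axes: x right, y down, z forward; pixel columns grow to the right and rows downward; lengths in m; the calibration is good to about 2 mm. A picture is of the moment at which its call begins. There is no depth.
- ctrl.hand_in(): hands the job in; it is judged then, once.
The state is a dict: "time_s": time; "qpos": joint angles; "joint_vel": joint speeds; "tau": joint torques, N m; "ee_pos": TCP position; "eef_rot": TCP orientation; "force": force on the tool from outside, world axes, zero at the start; "moment": the same for the moment, N m; "grip_width": finger opening in m; "grip_force": force on a finger pad.
Only numpy, scipy, OpenCV 4.12 (cv2) and the standard library are available. Lean on these libraries where they do the work, as an engineer would, in place of code of your own. Each camera call takes 0.05 s, during which the arm holds its last target. There are 200 camera calls.

## Working session

There is one attempt and no reset: what is moved stays moved. The work goes in short steps, Python scripts to look and compute and a tool call to move; the robot and the scene stay as the last step left them, time stands still between calls to the robot, and variables do not carry over. Pictures are saved under pics/ and viewed, at most 10 in all, crops included, and the job is handed in when it is done.

Besides the shell and the picture viewer there is one more tool, called after ">>>" as name([rows], argument=value, ...), one row to a line, values as JSON. carry_out: Moves the arm, as the interface text tells. Its arguments: {"type":"object","properties":{"plan":{"type":"array","items":{"type":"array","items":{"type":"array","items":{"type":"number"}}}},"squeeze":{"type":"number"}},"required":["plan"]}

```bash
mkdir -p pics; python3 - <<'E'
from station import telemetry, optics
import cv2,pickle
d={}
for n in("top","side"):
    c=optics.camera(n);d[n]=c;cv2.imwrite(f"pics/{n}0.png",cv2.resize(c["pixels"][:,:,::-1],(800,600),interpolation=cv2.INTER_CUBIC))
    print(n,c["intrinsics"],c["origin"],c["rotation"])
pickle.dump(d,open("c0.pkl","wb"))
o=telemetry.get_obs();print(o["ee_pos"],o["eef_rot"],o["time_s"],o["grip_width"])
E
```

```text
top [[457.5621196    0.         274.6765026 ]
 [  0.         457.5621196  208.80472794]
 [  0.           0.           1.        ]] [ 0.31674936 -0.15059398  0.96191156] [-2.93748816  0.00503786 -1.57081577]
side [[536.71594033   0.         281.57328936]
 [  0.         536.71594033 203.23128573]
 [  0.           0.           1.        ]] [0.03014458 0.72500535 0.46217877] [-1.94117283e+00  2.21245013e-03 -2.68722859e+00]
[ 0.16132667 -0.52556451  0.20495103] [-3.14057224e+00 -8.12582948e-05  2.97787608e-01] 0.1 0.093632523990507
```

View pics/top0.png

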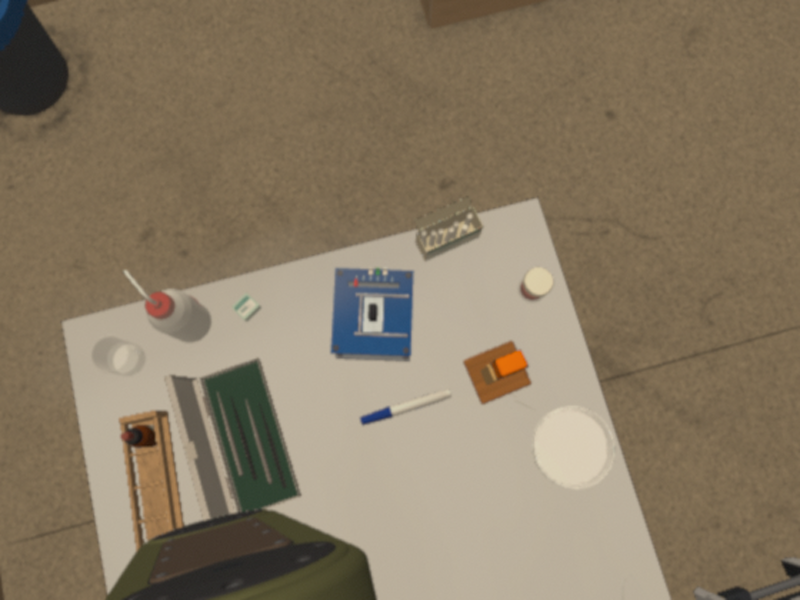

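View pics/side0.png

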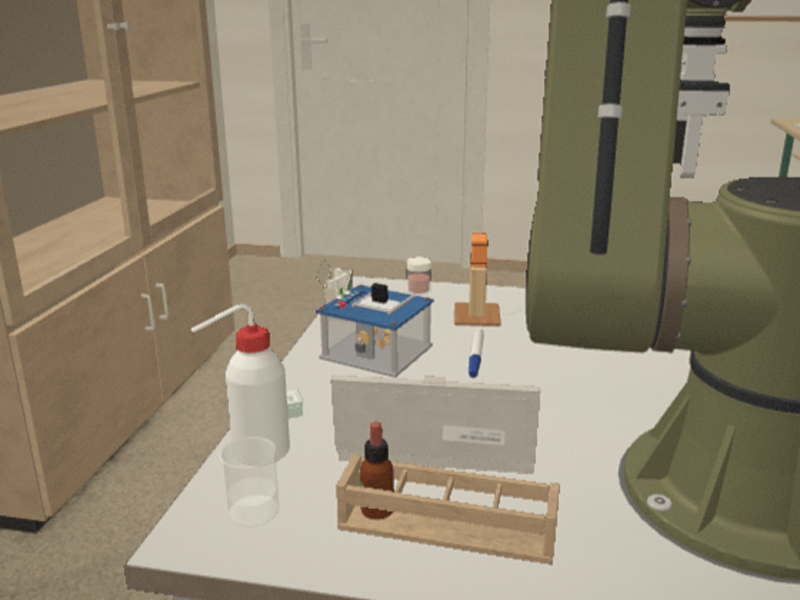

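The top view shows the adjuster at about (373,312) with its scale on the far side and +x away from the robot. The tool rest is at (497,372) with the orange handle at (511,363), the pen at (405,407), the chalk at (449,233) and the jar at (537,283). I'll enlarge the work area to read points.

```bash
cat > h.py <<'E'
import numpy as np,cv2
from scipy.spatial.transform import Rotation as R
def ray(c,u,v):
    d=R.from_euler("xyz",c["rotation"]).as_matrix() if np.ndim(c["rotation"])==1 else np.array(c["rotation"])
    return d@np.linalg.inv(c["intrinsics"])@[u,v,1]
def onz(c,u,v,z):
    r=ray(c,u,v);o=np.array(c["origin"]);return o+r*(z-o[2])/r[2]
def proj(c,p):
    M=R.from_euler("xyz",c["rotation"]).as_matrix();q=c["intrinsics"]@(M.T@(np.array(p)-c["origin"]));return q[:2]/q[2]
E
python3 - <<'E'
import pickle,cv2
d=pickle.load(open("c0.pkl","rb"))
p=d["top"]["pixels"][180:285,228:378,::-1]
cv2.imwrite("pics/crop1.png",cv2.resize(p,(800,560),interpolation=cv2.INTER_CUBIC))
E
```

```text
(no output)
```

View pics/crop1.png

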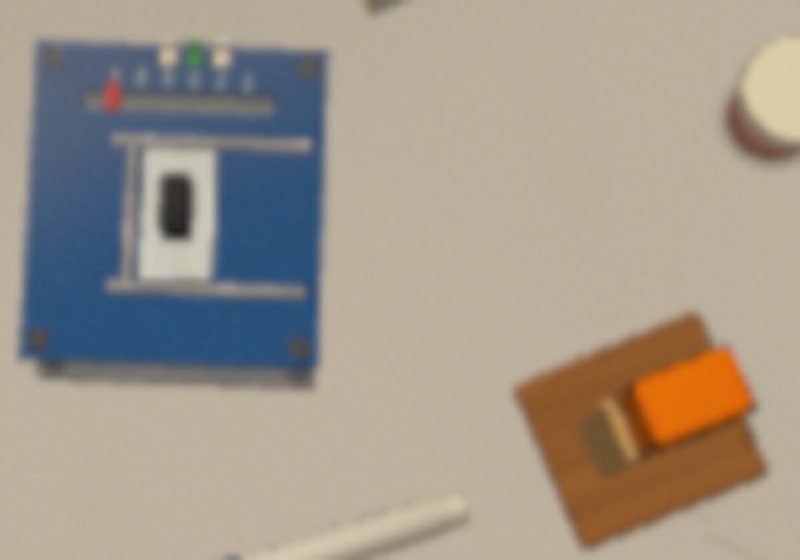

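The crop shows the pointer at (113,96) on the first tick, with ticks every 27 px. The green flag at (195,54) is at the fourth tick, so **3 teeth**. Next I'll turn the plate, knob, handle and rest pixels into positions.

```bash
python3 - <<'E'
import pickle,numpy as np
from h import *
d=pickle.load(open("c0.pkl","rb"));c=d["top"]
f=lambda l,z:np.array([onz(c,228+(x+.5)/5.3333-.5,180+(y+.5)/5.3333-.5,z) for x,y in l])[:,:2]*1000
def fit(l,z,n,L):
    P=f(l,z);print(n,P.round(1).tolist(),"ctr",P.mean(0).round(1),"sides",[round(float(np.linalg.norm(P[i]-P[(i+1)%4])),1) for i in range(4)])
    v=(P[0]-P[1])+(P[3]-P[2]);print("  yaw from y axis",np.degrees(np.arctan2(-v[0],v[1])).round(2), "x axis",np.degrees(np.arctan2(*((P[0]-P[3]+P[1]-P[2])[::-1]))).round(2))
fit([(38,42),(328,52),(318,367),(20,357)],.072,"plate",0)
fit([(139,148),(216,151),(214,281),(136,277)],.074,"shutter",0)
fit([(164,174),(191,176),(188,239),(161,237)],.101,"knobtop",0)
fit([(632,383),(730,348),(755,404),(660,447)],.129,"handle",0)
fit([(515,388),(697,315),(767,468),(587,548)],.008,"base",0)
print(f([(113,96)],.077),f([(195,54)],.084),f([(465,505),(790,90)],.012))
s=d["side"]
for n,p in dict(knob=(380,285),handle=(479.5,233)).items(): print(n,p)
# side predictions (in 800x600 px)
P=f([(176,206)],.101)[0]/1000;print(proj(s,[*P,.101])*800/560)
P=f([(693,395)],.129)[0]/1000;print(proj(s,[*P,.129])*800/560)
E
```

```text
plate [[544.8, -65.9], [540.7, -175.0], [422.0, -170.6], [425.8, -61.5]] ctr [ 483.3 -118.2] sides [109.1, 118.8, 109.2, 119.1]
  yaw from y axis -2.04 x axis -2.15
shutter [[503.5, -104.4], [502.4, -133.1], [453.5, -132.5], [455.0, -103.8]] ctr [ 478.6 -118.4] sides [28.7, 48.8, 28.7, 48.5]
  yaw from y axis -2.68 x axis -0.73
knobtop [[488.3, -114.9], [487.5, -124.6], [464.6, -123.7], [465.3, -114.0]] ctr [ 476.4 -119.3] sides [9.7, 23.0, 9.7, 23.0]
  yaw from y axis -4.36 x axis -2.33
handle [[409.7, -276.5], [421.7, -310.5], [402.5, -318.2], [387.9, -285.4]] ctr [ 405.5 -297.7] sides [36.0, 20.7, 36.0, 23.5]
  yaw from y axis 21.71 x axis 22.01
base [[421.3, -249.0], [450.0, -321.3], [390.1, -346.2], [359.4, -275.5]] ctr [ 405.2 -298. ] sides [77.7, 64.9, 77.1, 67.3]
  yaw from y axis 22.57 x axis 22.87
[[522.70395642 -94.72090386]] [[ 537.01610803 -125.38058887]] [[ 375.66380356 -228.35411192]
 [ 539.96888783 -360.98939863]]
knob (380, 285)
handle (479.5, 233)
[379.8763501  283.73484214]
[478.22261531 234.8685386 ]
```

Everything agrees with the given sizes: the adjuster is at (483.3, -118.2) with yaw -2.1°, and the rest at (405.4, -297.9) with yaw 22.3°. The side camera confirms the knob and handle heights. I'll start moving, turning the hand to yaw 1.534 and heading for the knob.

>>> carry_out([
  [[0,0,0,0,0,-0.1124,44],[0,0,0,0,0,-0.1124,44],[0,0,0,0,0,-0.1124,44],[0,0,0,0,0,-0.1124,44],[0,0,0,0,0,-0.1124,44],[0,0,0,0,0,-0.1124,44],[0,0,0,0,0,-0.1124,44],[0,0,0,0,0,-0.1124,44],[0,0,0,0,0,-0.1124,44],[0,0,0,0,0,-0.1124,44],[0,0,0,0,0,-0.1124,44],[24,17,0,0,0,0,44],[24,17,0,0,0,0,44],[24,17,0,0,0,0,44],[24,17,0,0,0,0,44],[24,17,0,0,0,0,44],[24,17,0,0,0,0,44],[24,17,0,0,0,0,44],[24,17,0,0,0,0,44],[24,17,0,0,0,0,44]],
])

```text
time_s: 1.77
ee_pos: [0.3227, -0.3142, 0.2053]
eef_rot: [-3.141, -0.0, 1.534]
force: [0.8, -0.9, -1.1]
grip_width: 0.0442
grip_force: 0.0
```

```bash
cat > go.py <<'E'
import sys,numpy as np
from scipy.spatial.transform import Rotation as R
from station import telemetry
# usage: go.py x y z(mm) yaw(rad) -> remaining shift in tool axes
o=telemetry.get_obs();p=np.array(o["ee_pos"])*1000;M=R.from_euler("xyz",o["eef_rot"])
print("t",round(o["time_s"],2),"p",p.round(2),"rpy",np.round(o["eef_rot"],4),"F",np.round(o["force"],1),"w",round(o["grip_width"]*1000,1),o["grip_force"])
t=list(map(float,sys.argv[1:]))
T=R.from_euler("xyz",[np.pi,0,t[3]])
print("shift tool now",M.inv().apply(np.array(t[:3])-p).round(2),"shift in final axes",T.inv().apply(np.array(t[:3])-p).round(2),"turn",(M.inv()*T).as_rotvec().round(4))
E
python3 go.py 476.5 -118.5 82 1.534
```

```text
t 1.77 p [ 322.71 -314.16  205.31] rpy [-3.1414e+00 -3.0000e-04  1.5340e+00] F [ 0.8 -0.9 -1.1] w 44.2 0.0
shift tool now [201.15 146.52 123.34] shift in final axes [201.19 146.49 123.31] turn [-0.0002 -0.0003  0.    ]
```

>>> carry_out([
  [[25,18.3,0,0,0,0,44],[25,18.3,0,0,0,0,44],[25,18.3,0,0,0,0,44],[25,18.3,0,0,0,0,44],[25,18.3,0,0,0,0,44],[25,18.3,5,0,0,0,44],[25,18.3,15,0,0,0,44],[26,18.3,15,0,0,0,44],[0,0,10,0,0,0,44],[0,0,0,0,0,0,44],[0,0,0,0,0,0,44]],
])

```text
time_s: 2.68
ee_pos: [0.4754, -0.1202, 0.1602]
eef_rot: [-3.14, -0.0, 1.535]
force: [0.6, -1.3, 0.6]
grip_width: 0.0439
grip_force: 0.0
```

```bash
python3 go.py 476.5 -118.5 82 1.534; python3 - <<'E'
from station import optics
import cv2,pickle
c=optics.camera("wrist");pickle.dump(c,open("w1.pkl","wb"));cv2.imwrite("pics/w1.png",cv2.resize(c["pixels"][:,:,::-1],(800,600),interpolation=cv2.INTER_CUBIC))
print(c["origin"],c["rotation"])
E
```

```text
t 2.68 p [ 475.37 -120.2   160.18] rpy [-3.1402e+00 -3.0000e-04  1.5345e+00] F [ 0.6 -1.3  0.6] w 43.9 0.0
shift tool now [ 1.72  1.18 78.18] shift in final axes [ 1.74  1.07 78.18] turn [-0.0014 -0.0003  0.0005]
[ 0.47810897 -0.05375131  0.33958046] [ 2.91036465e+00  1.30264811e-03 -3.60167072e-02]
```

View pics/w1.png

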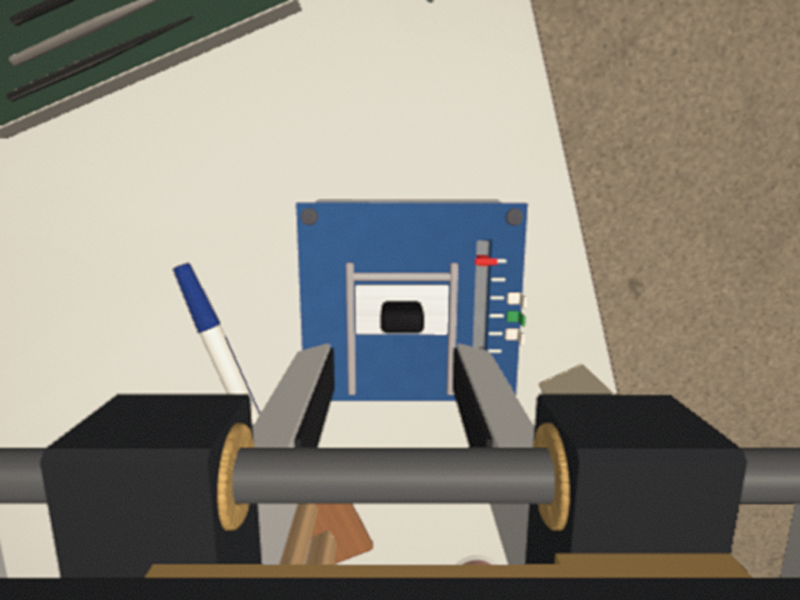

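The wrist view shows the knob at (402,316), rails at columns 350 and 453, the stop bar at row 276 and plate corners at (296,203) and (528,203). The pointer is at row 261 and the green flag at row 317 with 18.5 px per tick, so 3 teeth is confirmed.

```bash
python3 - <<'E'
import pickle,numpy as np
from h import *
c=pickle.load(open("w1.pkl","rb"));s=560/800
f=lambda l,z:np.array([onz(c,(x+.5)*s-.5,(y+.5)*s-.5,z) for x,y in l])[:,:2]*1000
print("corners",f([(296,203),(528,203),(517,401),(302,401)],.072).round(1).tolist())
print("rails",f([(350,264),(454,264),(452,394),(352,394)],.0755).round(1).tolist())
print("stopbar ctr",f([(402,276)],.075).round(1))
print("knob top corners",f([(380,303),(424,303),(424,333),(380,333)],.1).round(1).tolist())
a=np.radians(-2.1);C=np.array([483.3,-118.2]);A=np.array([[np.cos(a),-np.sin(a)],[np.sin(a),np.cos(a)]])
for n,q,z in(("c",(-60,55),.072),("c",(60,55),.072),("railL",(-32.5,16.5),.0755),("railR",(22.5,16.5),.0755),("stop",(-5,16.5),.075)):
    w=(C+A@q)/1000;print(n,(proj(c,[*w,z])/s).round(1))
E
```

```text
corners [[427.4, -60.6], [547.1, -64.9], [543.6, -174.7], [422.0, -170.4]]
rails [[453.8, -92.8], [508.2, -94.7], [506.5, -167.6], [450.9, -165.6]]
stopbar ctr [[ 480.8 -100.2]]
knob top corners [[469.5, -108.7], [490.8, -109.4], [490.4, -124.5], [468.9, -123.7]]
c [292.  203.8]
c [524.3 204. ]
railL [346.1 278.5]
railR [450.4 278.6]
stop [398.2 278.4]
```

```bash
python3 - <<'E'
import pickle,numpy as np
from h import *
c=pickle.load(open("w1.pkl","rb"));s=560/800
print(proj(c,[.47537,-.1202,.16018])/s, [(proj(c,[.47537+sg*.022,-.1202-sg*.0008,.16018])/s).round(1).tolist() for sg in(-1,1)])
img=c["pixels"][:,:,::-1][225:275,190:370]
cv2.imwrite("pics/w1c.png",cv2.resize(img,None,fx=4.4,fy=4.4,interpolation=cv2.INTER_CUBIC))
E
```

```text
[392.52415247 368.50530196] [[333.6, 368.5], [451.5, 368.6]]
```

View pics/w1c.png

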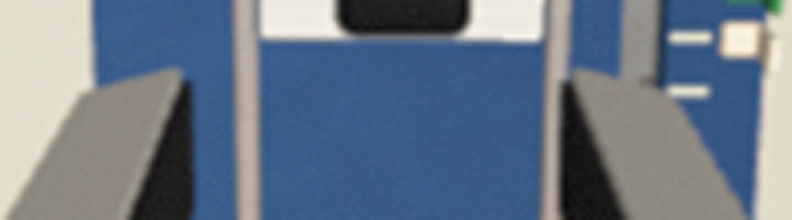

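>>> carry_out([
  [[2.5,1.9,15,0,0,0,44],[0,0,20,0,0,0,44],[0,0,20,0,0,0,44],[0,0,16,0,0,0,44],[0,0,8,0,0,0,44],[0,0,0,0,0,0,30],[0,0,0,0,0,0,20],[0,0,0,0,0,0,15],[0,0,0,0,0,0,15],[0,0,0,0,0,0,15],[0,0,0,0,0,0,15]],
], squeeze=8)

```text
time_s: 3.65
ee_pos: [0.4796, -0.1181, 0.0828]
eef_rot: [3.136, 0.001, 1.534]
force: [9.2, -1.4, -4.9]
grip_width: 0.0219
grip_force: 8.0
```

>>> carry_out([
  [[0,1,0,0,0,0,15],[0,1,0,0,0,0,15],[0,0,0,0,0,0,15],[0,0,0,0,0,0,15]],
])

```text
time_s: 3.98
ee_pos: [0.4798, -0.118, 0.0827]
eef_rot: [3.141, 0.001, 1.534]
force: [-6.0, -0.4, 9.7]
grip_width: 0.0221
grip_force: 8.0
```

```bash
python3 go.py 477.4 -117.7 81 1.534
```

```text
t 3.98 p [ 479.81 -117.96   82.65] rpy [3.1413e+00 6.0000e-04 1.5342e+00] F [-6.  -0.4  9.7] w 22.1 8.003205209970474
shift tool now [ 0.17 -2.42  1.65] shift in final axes [ 0.17 -2.42  1.65] turn [0.0003 0.0006 0.0002]
```

>>> carry_out([
  [[0,-0.8,-1,0,0,0,15],[-3,0,0,0,0,0,15],[-4,0,0,0,0,0,15],[-4,0,0,0,0,0,15],[-4,0,0,0,0,0,15],[-4,0,0,0,0,0,15],[-4,0,0,0,0,0,15],[-4,0,0,0,0,0,15],[-3,0,0,0,0,0,15],[-2,0,0,0,0,0,15],[0,0,0,0,0,0,15]],
])

```text
time_s: 4.9
ee_pos: [0.4785, -0.1492, 0.083]
eef_rot: [3.14, -0.001, 1.534]
force: [6.6, 6.0, 0.5]
grip_width: 0.022
grip_force: 8.0
```

```bash
python3 go.py 479.5 -147.7 81 1.534
```

```text
t 4.9 p [ 478.52 -149.15   82.99] rpy [ 3.1399e+00 -1.4000e-03  1.5339e+00] F [6.6 6.  0.5] w 22.0 8.000062555074692
shift tool now [1.49 0.92 1.99] shift in final axes [1.49 0.92 1.99] turn [ 0.0017 -0.0014 -0.0002]
```

>>> carry_out([
  [[0,0,0,0,0,0,44],[0,0,0,0,0,0,44],[0,0,0,0,0,0,44],[0,0,0,0,0,0,44],[0,0,-10,0,0,0,44],[0,0,-25,0,0,0,44],[0,0,-25,0,0,0,44],[0,0,-10,0,0,0,44],[0,0,0,0,0,0,44],[0,0,0,0,0,0,44]],
])

```text
time_s: 5.73
ee_pos: [0.4778, -0.1496, 0.1523]
eef_rot: [3.141, 0.0, 1.534]
force: [-0.1, 0.3, -0.8]
grip_width: 0.0439
grip_force: 0.0
```

```bash
python3 go.py 405.4 -297.9 160 1.96; python3 - <<'E'
from station import optics
import cv2,pickle
c=optics.camera("wrist");pickle.dump(c,open("w2.pkl","wb"));cv2.imwrite("pics/w2.png",cv2.resize(c["pixels"][100:310,140:420,::-1],(800,600),interpolation=cv2.INTER_CUBIC))
E
```

```text
t 5.73 p [ 477.76 -149.6   152.28] rpy [3.1412e+00 2.0000e-04 1.5342e+00] F [-0.1  0.3 -0.8] w 43.9 0.0
shift tool now [-150.85  -66.89   -7.72] shift in final axes [-109.75 -123.22   -7.72] turn [ 3.000e-04  3.000e-04 -4.258e-01]
```

View pics/w2.png

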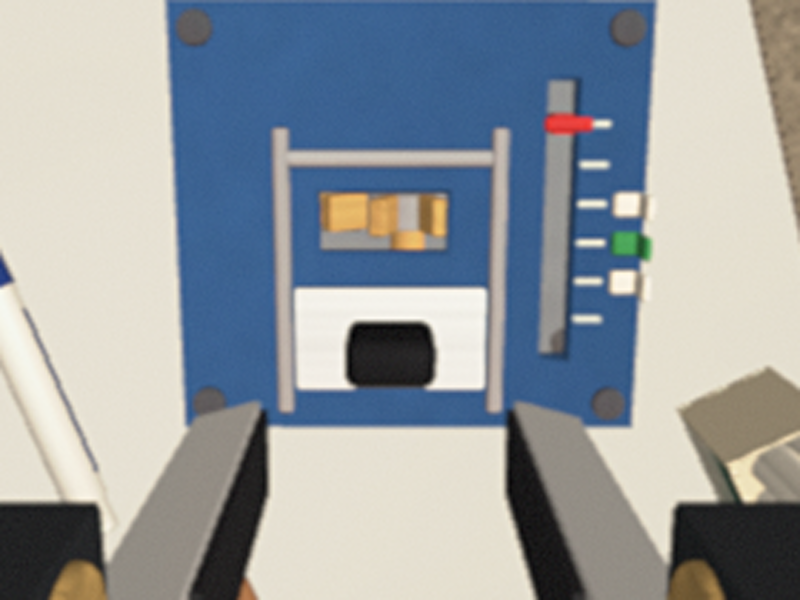

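The slot is now clear, with corners at (320,192) and (447,249) and teeth visible. The shutter sits just beyond it and the pointer is still on tick 1. I'll compute the slot position, correct it by the fingers' midpoint (387), and then go to the tool.

```bash
python3 - <<'E'
import pickle,numpy as np
from h import *
c=pickle.load(open("w2.pkl","rb"))
f=lambda l,z:np.array([onz(c,140+(x+.5)*.35-.5,100+(y+.5)*.35-.5,z) for x,y in l])[:,:2]*1000
P=f([(320,192),(448,192),(446,249),(320,249)],.072);print(P.round(1).tolist(),P.mean(0))
print("corners",f([(165,2),(656,3),(632,427),(186,427)],.072).round(1).tolist())
print("knob",f([(347,323),(434,323),(434,386),(347,386)],.1).round(1).tolist())
print("ptr",f([(569,124)],.077),"green",f([(625,243)],.084))
print("tcp px",(proj(c,[.47776,-.1496,.15228])-[140,100])/.35)
E
```

```text
[[462.4, -108.7], [494.9, -109.9], [494.1, -124.5], [461.6, -123.3]] [ 478.27538488 -116.62609393]
corners [[427.0, -61.2], [546.7, -65.8], [542.9, -174.6], [423.2, -170.2]]
knob [[469.1, -136.7], [489.4, -137.4], [489.0, -152.8], [468.4, -152.0]]
ptr [[524.76322722 -93.8200067 ]] green [[ 537.41673846 -122.7267424 ]]
tcp px [385.23823916 451.28900171]
```

>>> carry_out([
  [[-25,-11,-2,0,0,0,60],[-25,-11,-2,0,0,0,60],[-25,-11,-2,0,0,0,60],[-25,-11,-2,0,0,0,60],[-25,-11,0,0,0,0,60],[-25.8,-11.9,0,0,0,0,60],[0,0,0,0,0,-0.1065,60],[0,0,0,0,0,-0.1065,60],[0,0,0,0,0,-0.1065,60],[0,0,0,0,0,-0.1065,60],[0,0,0,0,0,0,60],[0,0,0,0,0,0,60]],
])

```text
time_s: 6.78
ee_pos: [0.4051, -0.2976, 0.1593]
eef_rot: [-3.141, -0.002, 1.957]
force: [-0.1, 0.4, -0.5]
grip_width: 0.0599
grip_force: 0.0
```

```bash
python3 go.py 405.4 -297.9 107 1.96; python3 - <<'E'
from station import optics
from h import *
import cv2,pickle
c=optics.camera("wrist");pickle.dump(c,open("w3.pkl","wb"));cv2.imwrite("pics/w3.png",cv2.resize(c["pixels"][:,:,::-1],(800,600),interpolation=cv2.INTER_CUBIC))
from station import telemetry
print("tcp px",proj(c,telemetry.get_obs()["ee_pos"])/.7)
E
```

```text
t 6.78 p [ 405.14 -297.58  159.34] rpy [-3.1407e+00 -1.6000e-03  1.9569e+00] F [-0.1  0.4 -0.5] w 59.9 0.0
shift tool now [-0.48  0.17 52.34] shift in final axes [-0.39  0.12 52.34] turn [-0.0009 -0.0016 -0.0031]
tcp px [392.3407432  368.77420631]
```

View pics/w3.png

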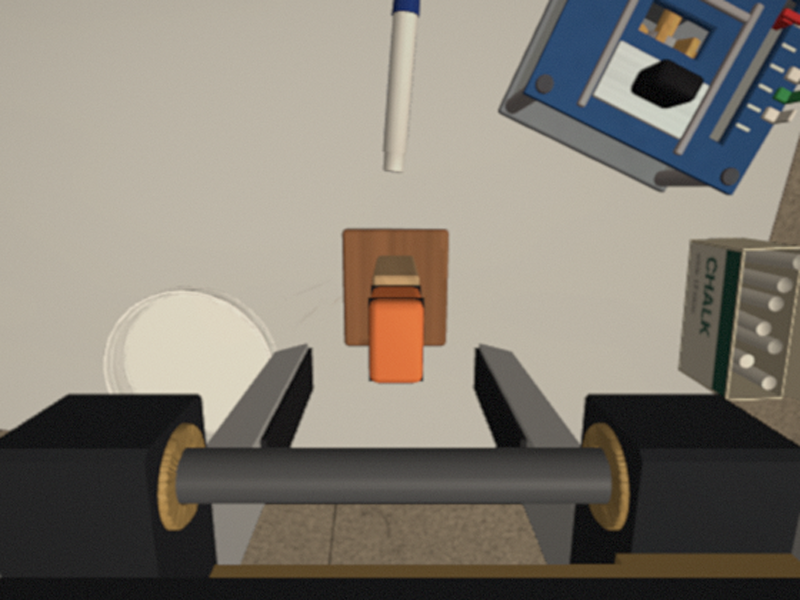

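```bash
python3 - <<'E'
import pickle,numpy as np
from h import *
c=pickle.load(open("w3.pkl","rb"));s=.7
f=lambda l,z:np.array([onz(c,(x+.5)*s-.5,(y+.5)*s-.5,z) for x,y in l])[:,:2]*1000
P=f([(371,298),(423,298),(423,382),(369,382)],.129);print("handle top",P.round(1).tolist(),P.mean(0))
P=f([(343,230),(448,230)],.008);print("base far edge",P.round(1).tolist(),P.mean(0))
psi=1.957;tx=np.array([np.cos(psi),np.sin(psi)]);print("rest ctr",P.mean(0)-40*tx)
E
```

```text
handle top [[389.1, -282.2], [409.4, -273.9], [424.1, -308.7], [402.1, -317.6]] [ 406.17246544 -295.59159583]
base far edge [[360.7, -273.7], [423.5, -248.2]] [ 392.10252133 -260.94701014]
rest ctr [ 407.1694984  -298.00083857]
```

>>> carry_out([
  [[0,1.2,20,0,0,0,60],[0,0,20,0,0,0,60],[0,0,20,0,0,0,60],[0,0,10,0,0,0,60],[0,0,0,0,0,0,40],[0,0,0,0,0,0,30],[0,0,0,0,0,0,26],[0,0,0,0,0,0,15],[0,0,0,0,0,0,15],[0,0,0,0,0,0,15],[0,0,0,0,0,0,15],[0,0,0,0,0,0,15]],
], squeeze=35)

```text
time_s: 7.83
ee_pos: [0.4068, -0.2976, 0.091]
eef_rot: [3.141, 0.001, 1.96]
force: [-1.6, 1.2, 5.7]
grip_width: 0.0239
grip_force: 35.0
```

```bash
python3 go.py 406.3 -297.2 89 1.96
```

```text
t 7.83 p [ 406.8  -297.57   91.05] rpy [3.1412e+00 8.0000e-04 1.9601e+00] F [-1.6  1.2  5.7] w 23.9 35.0013130903244
shift tool now [ 0.54 -0.33  2.05] shift in final axes [ 0.54 -0.33  2.05] turn [0.0004 0.0008 0.0001]
```

>>> carry_out([
  [[0,0,-8,0,0,0,15],[0,0,-20,0,0,0,15],[0,0,-24,0,0,0,15],[0,0,-24,0,0,0,15],[0,0,-24,0,0,0,15],[0,0,0,0,0,0.106,15],[0,0,0,0,0,0.106,15],[0,0,0,0,0,0.107,15],[0,0,0,0,0,0.107,15],[22.9,6.8,0,0,0,0,15],[22.9,6.8,0,0,0,0,15],[22.9,6.8,0,0,0,0,15],[22.9,6.8,0,0,0,0,15],[22.9,6.8,0,0,0,0,15],[22.9,6.8,0,0,0,0,15],[22.9,6.8,0,0,0,0,15],[22.9,6.8,0,0,0,0,15],[0,0,0,0,0,0,15],[0,0,0,0,0,0,15]],
])

```text
time_s: 9.42
ee_pos: [0.4677, -0.1156, 0.1907]
eef_rot: [-3.142, 0.0, 1.536]
force: [-0.2, -0.3, -1.6]
grip_width: 0.0241
grip_force: 35.0
```

```bash
python3 go.py 468.1 -116.5 159 1.534;  python3 - <<'E'
from station import optics
from h import *
import cv2,pickle
d={n:optics.camera(n) for n in("wrist","side")};pickle.dump(d,open("w4.pkl","wb"))
w=cv2.resize(d["wrist"]["pixels"][120:330,170:380],(400,400),interpolation=cv2.INTER_CUBIC)
s=cv2.resize(d["side"]["pixels"][130:270,200:340],(400,400),interpolation=cv2.INTER_CUBIC)
cv2.imwrite("pics/w4.png",np.hstack([w,s])[:,:,::-1])
E
```

```text
t 9.42 p [ 467.74 -115.57  190.74] rpy [-3.1415e+00  1.0000e-04  1.5361e+00] F [-0.2 -0.3 -1.6] w 24.1 34.999752044677734
shift tool now [-0.91  0.39 31.74] shift in final axes [-0.91  0.39 31.74] turn [-0.      0.0001  0.0021]
```

View pics/w4.png

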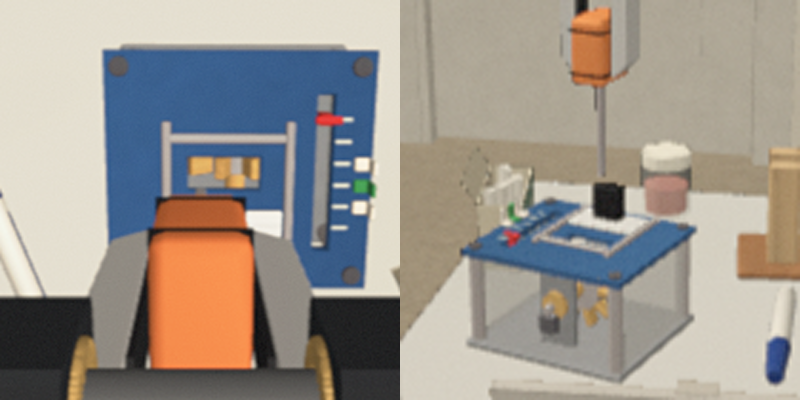

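The left panel shows the tool in hand with the blade tip just near the slot's edge, at about (201,190). The right panel (side view) shows the tip at (601,178), hanging straight. I'll compare both with predictions.

```bash
python3 - <<'E'
import pickle
from h import *
d=pickle.load(open("w4.pkl","rb"));w,s=d["wrist"],d["side"]
pw=lambda p:((proj(w,np.array(p)/1000)-[170,120])*400/210).round(1)
ps=lambda p:((proj(s,np.array(p)/1000)-[200,130])*400/140+[400,0]).round(1)
T=np.array([467.74,-115.57,190.74]);psi=1.536;tx=np.array([np.cos(psi),np.sin(psi),0]);ty=np.array([np.sin(psi),-np.cos(psi),0]);z=np.array([0,0,1])
tip=T-71*z
print("tip far edge wrist e=-2,0,2",[pw(tip+tx*(4+e)).tolist() for e in(-2,0,2)],"tip side",[ps(tip+tx*e).tolist() for e in(-2,0,2)])
h=T+15.95*z
print("handle bottom/top far edge wrist",[pw(h+tx*(19+e)-22*z).tolist()+pw(h+tx*(19+e)+22*z).tolist() for e in(-2,0,2)])
# plate corner side check, adjuster centre guess
a=np.array([.9993,-.0366,0]);b=np.array([.0366,.9993,0]);C=np.array([485.05,-117.1,72])
print("side: corner(-60,55)",ps(C-60*a+55*b),"knob top ctr",ps(C-6.75*a-30*b+29*z),"slot corners wrist",[pw(C+x*a+y*b) .tolist()for x,y in((-23,7),(9.5,7),(-23,-7))],"plate corners wrist",pw(C-60*a+55*b),pw(C+60*a+55*b))
print("start pos, tip delta:",C-17*a)
# enlarged measured edge
g=w["pixels"][195:240,255:295]
cv2.imwrite("pics/w4c.png",cv2.resize(g[:,:,::-1],(480,540),interpolation=cv2.INTER_CUBIC))
E
```

```text
tip far edge wrist e=-2,0,2 [[199.7, 192.5], [199.7, 187.5], [199.7, 182.3]] tip side [[598.7, 172.3], [597.3, 173.2], [595.8, 174.2]]
handle bottom/top far edge wrist [[199.7, 198.5, 199.6, 250.2], [199.7, 191.7, 199.6, 241.6], [199.7, 184.8, 199.6, 232.8]]
side: corner(-60,55) [615.  281.6] knob top ctr [606.2 183. ] slot corners wrist [[187.2, 157.1], [259.7, 157.2], [187.3, 187.4]] plate corners wrist [101.4  48. ] [379.   48.6]
start pos, tip delta: [ 468.0619 -116.4778   72.    ]
```

View pics/w4c.png

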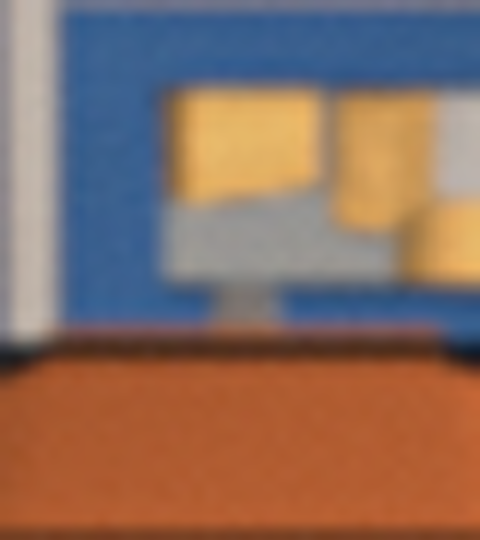

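>>> carry_out([
  [[-0.9,0.4,10,0,0,0.002,15],[0,0,20,0,0,0,15],[0,0,14,0,0,0,15],[0,0,0,0,0,0,15],[0,0,7,0,0,0,15],[0,0,7,0,0,0,15],[0,0,3.7,0,0,0,15],[0,0,0,0,0,0,15],[0,0,0,0,0,0,15]],
])

```text
time_s: 10.27
ee_pos: [0.4681, -0.1173, 0.1289]
eef_rot: [3.141, 0.0, 1.532]
force: [0.7, 0.1, -1.2]
grip_width: 0.0238
grip_force: 35.0
```

```bash
python3 go.py 468.1 -116.5 129 1.534
```

```text
t 10.27 p [ 468.08 -117.31  128.9 ] rpy [3.1415e+00 1.0000e-04 1.5322e+00] F [ 0.7  0.1 -1.2] w 23.8 34.999648332595825
shift tool now [ 0.81 -0.01 -0.1 ] shift in final axes [ 0.81 -0.01 -0.1 ] turn [ 0.0001  0.0001 -0.0018]
```

>>> carry_out([
  [[0.4,3,0,0,0,0,15],[0,3,0,0,0,0,15],[0,3,0,0,0,0,15],[0,3,0,0,0,0,15],[0,3,0,0,0,0,15],[0,3,0,0,0,0,15],[0,3,0,0,0,0,15],[0,0.5,0,0,0,0,15],[0,0,0,0,0,0,15],[0,0,0,0,0,0,15]],
])

```text
time_s: 11.1
ee_pos: [0.4895, -0.1176, 0.1287]
eef_rot: [-3.141, -0.0, 1.532]
force: [-2.1, 0.2, -1.2]
grip_width: 0.0241
grip_force: 35.0
```

```bash
python3 go.py 489 -117.3 129 1.534;python3 - <<'E'
from station import optics
from h import *
import cv2,pickle
c=optics.camera("wrist");pickle.dump(c,open("w5.pkl","wb"))
cv2.imwrite("pics/w5.png",cv2.resize(c["pixels"][120:330,170:450,::-1],(800,600),interpolation=cv2.INTER_CUBIC))
E
```

```text
t 11.1 p [ 489.48 -117.64  128.72] rpy [-3.1415e+00 -1.0000e-04  1.5322e+00] F [-2.1  0.2 -1.2] w 24.1 34.999762773513794
shift tool now [ 0.32 -0.49 -0.28] shift in final axes [ 0.32 -0.49 -0.28] turn [-0.0001 -0.0001 -0.0018]
```

View pics/w5.png

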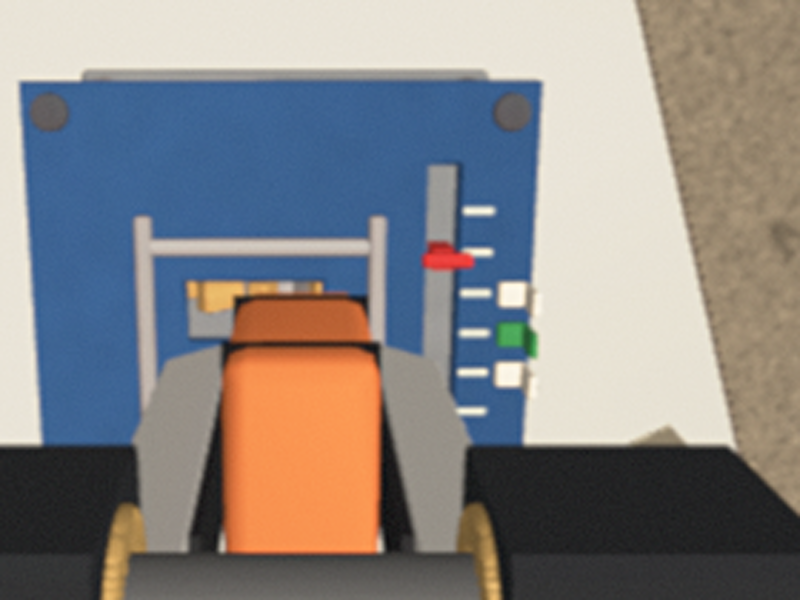

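The pointer is now at row 258, just past tick 2 (253), with the blade still leaning on the tooth. One click is done. I'll lift, return to the start, and track the pointer with image code from here.

>>> carry_out([
  [[0,-1,0,0,0,0,15],[0,0,-7,0,0,0,15],[0,0,-14,0,0,0,15],[0,0,0,0,0,0,15],[0.4,-10,0,0,0,0.002,15],[0,-10.4,0,0,0,0,15],[0,0,0,0,0,0,15],[0,0,0,0,0,0,15]],
])

```text
time_s: 11.82
ee_pos: [0.4683, -0.1165, 0.1499]
eef_rot: [3.141, 0.0, 1.53]
force: [0.5, 0.1, -1.1]
grip_width: 0.0238
grip_force: 35.0
```

```bash
cat > ptr.py <<'E'
# pointer y in adjuster frame relative to the green flag, from the wrist picture
from station import optics
from h import *
c=optics.camera("wrist");p=c["pixels"];hsv=cv2.cvtColor(p,cv2.COLOR_RGB2HSV)
h,s,v=cv2.split(hsv)
C=np.array([485.05,-117.1]);b=np.array([.0366,.9993]);a=np.array([.9993,-.0366])
def blob(m,z):
    n,l,st,ce=cv2.connectedComponentsWithStats(m.astype(np.uint8))
    for i in sorted(range(1,n),key=lambda i:-st[i,4]):
        w=onz(c,*ce[i],z/1000)[:2]*1000-C
        if abs(w@a-47)<18 and abs(w@b)<60 and st[i,4]>8: return round(float(w@a),1),round(float(w@b),1),int(st[i,4]),ce[i].round(1).tolist()
print("red",blob(((h<5)|(h>174))&(s>150)&(v>100),77))
print("green",blob((h>45)&(h<85)&(s>100),80))
E
python3 ptr.py; python3 go.py 468.1 -116.6 149 1.534
```

```text
red (38.0, 15.5, 95, [350.4, 202.0])
green (54.5, -4.0, 101, [372.8, 229.0])
t 11.87 p [ 468.57 -116.53  149.91] rpy [3.1409e+00 2.0000e-04 1.5300e+00] F [ 0.5  0.2 -1.7] w 23.7 34.999598264694214
shift tool now [-0.09 -0.47  0.91] shift in final axes [-0.09 -0.47  0.91] turn [ 0.0007  0.0002 -0.004 ]
```

The pointer is 19.5 mm from the flag, so two more teeth. Second stroke, then lift and return.

>>> carry_out([
  [[0,-0.4,7,0,0,-0.004,15],[0,0,7,0,0,0,15],[0,0,7,0,0,0,15],[0,0,0,0,0,0,15],[0,3,0,0,0,0,15],[0,3,0,0,0,0,15],[0,3,0,0,0,0,15],[0,3,0,0,0,0,15],[0,3,0,0,0,0,15],[0,3,0,0,0,0,15],[0,3,0,0,0,0,15],[0,0.3,0,0,0,0,15],[0,0,0,0,0,0,15],[0,-1,0,0,0,0,15],[0,0,-7,0,0,0,15],[0,0,-14,0,0,0,15],[0,0,0,0,0,0,15],[0,-10,0,0,0,0,15],[0,-10.3,0,0,0,0,15],[0,0,0,0,0,0,15]],
])

```text
time_s: 13.53
ee_pos: [0.4667, -0.1163, 0.1497]
eef_rot: [-3.141, 0.0, 1.534]
force: [0.4, 1.2, -1.6]
grip_width: 0.0236
grip_force: 35.0
```

```bash
python3 ptr.py; python3 go.py 468.1 -116.6 149 1.534
```

```text
red (38.1, 5.7, 100, [352.3, 215.8])
green (54.7, -4.2, 103, [375.4, 230.0])
t 13.58 p [ 467.54 -116.45  149.87] rpy [3.1411e+00 1.0000e-04 1.5339e+00] F [ 0.1  0.3 -1.1] w 23.5 34.99960720539093
shift tool now [-0.13  0.57  0.87] shift in final axes [-0.13  0.57  0.87] turn [ 0.0005  0.0001 -0.0001]
```

One tooth to go.

>>> carry_out([
  [[0,0.5,7,0,0,0,15],[0,0,7,0,0,0,15],[0,0,7,0,0,0,15],[0,0,0,0,0,0,15],[0,3,0,0,0,0,15],[0,3,0,0,0,0,15],[0,3,0,0,0,0,15],[0,3,0,0,0,0,15],[0,3,0,0,0,0,15],[0,3,0,0,0,0,15],[0,3,0,0,0,0,15],[0,0.3,0,0,0,0,15],[0,0,0,0,0,0,15],[0,-1,0,0,0,0,15],[0,0,-7,0,0,0,15],[0,0,-14,0,0,0,15],[0,0,-20,0,0,0,15],[0,0,-21,0,0,0,15],[0,0,0,0,0,0,15],[0,0,0,0,0,0,15]],
])

```text
time_s: 15.25
ee_pos: [0.4889, -0.1173, 0.1917]
eef_rot: [3.139, 0.001, 1.534]
force: [0.5, 0.1, -0.9]
grip_width: 0.0237
grip_force: 35.0
```

```bash
python3 ptr.py; python3 go.py 406.8 -297.57 191 1.96
```

```text
red (37.9, -4.3, 66, [314.6, 215.4])
green (54.4, -3.9, 68, [334.7, 215.6])
t 15.3 p [ 488.4  -117.12  190.57] rpy [3.1413 0.     1.5342] F [-0.2  0.4 -0.8] w 23.8 34.99963581562042
shift tool now [-183.31  -74.94   -0.45] shift in final axes [-135.99 -143.97   -0.43] turn [ 3.000e-04  1.000e-04 -4.258e-01]
```

The pointer is level with the green flag (-4.3 vs -3.9 mm). I'll carry the tool back.

>>> carry_out([
  [[-20.4,-8.3,0,0,0,0,15],[-20.4,-8.3,0,0,0,0,15],[-20.4,-8.3,0,0,0,0,15],[-20.4,-8.3,0,0,0,0,15],[-20.4,-8.3,0,0,0,0,15],[-20.4,-8.3,0,0,0,0,15],[-20.4,-8.3,0,0,0,0,15],[-20.4,-8.3,0,0,0,0,15],[-20.1,-8.5,0,0,0,0,15],[0,0,0,0,0,-0.1065,15],[0,0,0,0,0,-0.1065,15],[0,0,0,0,0,-0.1065,15],[0,0,0,0,0,-0.1063,15],[0,0,0,0,0,0,15],[0,0,0,0,0,0,15],[0,0,0,0,0,0,15]],
])

```text
time_s: 16.63
ee_pos: [0.4068, -0.2974, 0.1902]
eef_rot: [-3.141, -0.001, 1.956]
force: [-0.2, 0.2, -1.0]
grip_width: 0.0235
grip_force: 35.0
```

```bash
python3 go.py 406.8 -297.57 91.3 1.96
```

```text
t 16.63 p [ 406.82 -297.42  190.15] rpy [-3.1412e+00 -9.0000e-04  1.9565e+00] F [-0.2  0.2 -1. ] w 23.5 34.99952673912048
shift tool now [-2.100e-01 -4.000e-02  9.885e+01] shift in final axes [-1.300e-01 -8.000e-02  9.885e+01] turn [-0.0004 -0.0009 -0.0035]
```

>>> carry_out([
  [[-0.1,0,20,0,0,-0.003,15],[0,0,15,0,0,0,15],[0,0,15,0,0,0,15],[0,0,15,0,0,0,15],[0,0,15,0,0,0,15],[0,0,10,0,0,0,15],[0,0,5,0,0,0,15],[0,0,2,0,0,0,15],[0,0,0,0,0,0,15],[0,0,0,0,0,0,15]],
])

```text
time_s: 17.47
ee_pos: [0.4073, -0.2979, 0.0944]
eef_rot: [3.141, 0.001, 1.963]
force: [-0.2, 0.0, -0.8]
grip_width: 0.0238
grip_force: 35.0
```

```bash
python3 go.py 406.8 -297.57 91.1 1.96
```

```text
t 17.47 p [ 407.29 -297.9    94.36] rpy [3.1412e+00 8.0000e-04 1.9626e+00] F [-0.2  0.  -0.8] w 23.8 34.99949276447296
shift tool now [ 0.49 -0.33  3.26] shift in final axes [ 0.49 -0.33  3.26] turn [0.0004 0.0008 0.0026]
```

>>> carry_out([
  [[0.3,-0.3,1.5,0,0,0.002,15],[0,0,1,0,0,0,15],[0,0,1,0,0,0,15],[0,0,0,0,0,0,15],[0,0,0,0,0,0,15]],
])

```text
time_s: 17.88
ee_pos: [0.4068, -0.2977, 0.0911]
eef_rot: [3.141, 0.001, 1.961]
force: [-2.0, 2.5, 6.9]
grip_width: 0.0239
grip_force: 35.0
```

The tool is seated. I'll release it, lift, and head back to the knob.

>>> carry_out([
  [[0,0,0,0,0,0,28],[0,0,0,0,0,0,36],[0,0,0,0,0,0,50],[0,0,0,0,0,0,50],[0,0,0,0,0,0,50],[0,0,-10,0,0,0,50],[0,0,-20,0,0,0,50],[0,0,-25,0,0,0,50],[0,0,-25,0,0,0,50],[0,0,0,0,0,0.106,44],[0,0,0,0,0,0.106,44],[0,0,0,0,0,0.107,44],[0,0,0,0,0,0.107,44],[0,0,0,0,0,0,44],[0,0,0,0,0,0,44]],
])

```text
time_s: 19.13
ee_pos: [0.4067, -0.2975, 0.1708]
eef_rot: [3.141, 0.0, 1.538]
force: [-0.2, -0.1, 0.4]
grip_width: 0.0439
grip_force: 0.0
```

```bash
python3 go.py 478.5 -147.6 82.5 1.534; python3 - <<'E'
from station import optics
from h import *
import pickle
d=pickle.load(open("c0.pkl","rb"))["side"];c=optics.camera("side")
def o(p):
    h,s,v=cv2.split(cv2.cvtColor(p,cv2.COLOR_RGB2HSV));m=((h>5)&(h<16)&(s>190)&(v>120)).astype(np.uint8);m[:,:310]=0;m[:,360:]=0;m[250:]=0
    x,y,w,hh=cv2.boundingRect(m);return x,y,w,hh,int(m.sum())
print(o(d["pixels"]),o(c["pixels"]))
r=np.s_[150:235,310:360];print("px diff",np.abs(d["pixels"][r].astype(int)-c["pixels"][r]).max(2).__gt__(40).sum())
E
```

```text
t 19.13 p [ 406.68 -297.55  170.79] rpy [3.1412e+00 3.0000e-04 1.5384e+00] F [-0.2 -0.1  0.4] w 43.9 0.0
shift tool now [152.22  66.89  88.27] shift in final axes [152.49  66.26  88.29] turn [0.0004 0.0003 0.0044]
(0, 0, 0, 0, 0) (0, 0, 0, 0, 0)
px diff 13
```

The rest region in the side view matches the starting picture (13 px differ), so the tool hangs as before. Now the shutter.

>>> carry_out([
  [[19,8.3,0,0,0,0.0044,44],[19,8.3,0,0,0,0,44],[19,8.3,0,0,0,0,44],[19,8.3,0,0,0,0,44],[19,8.3,0,0,0,0,44],[19,8.3,0,0,0,0,44],[19,8.3,0,0,0,0,44],[19.5,8.2,0,0,0,0,44],[0,0,15,0,0,0,44],[0,0,20,0,0,0,44],[0,0,20,0,0,0,44],[0,0,0,0,0,0,44],[0,0,0,0,0,0,44]],
])

```text
time_s: 20.27
ee_pos: [0.4787, -0.1477, 0.1152]
eef_rot: [-3.14, -0.001, 1.533]
force: [0.5, -0.4, 0.0]
grip_width: 0.0438
grip_force: 0.0
```

```bash
python3 go.py 478.5 -147.6 82.5 1.534
```

```text
t 20.27 p [ 478.68 -147.69  115.24] rpy [-3.1402e+00 -5.0000e-04  1.5326e+00] F [ 0.5 -0.4  0. ] w 43.8 0.0
shift tool now [ 0.07 -0.14 32.74] shift in final axes [ 0.09 -0.19 32.74] turn [-0.0014 -0.0005 -0.0014]
```

>>> carry_out([
  [[0,0,15,0,0,0,44],[0,0,12,0,0,0,44],[0,0,5,0,0,0,44],[0,0,0,0,0,0,30],[0,0,0,0,0,0,20],[0,0,0,0,0,0,15],[0,0,0,0,0,0,15],[0,0,0,0,0,0,15],[3,0,0,0,0,0,15],[4,0,0,0,0,0,15],[4,0,0,0,0,0,15],[4,0,0,0,0,0,15],[4,0,0,0,0,0,15],[4,0,0,0,0,0,15],[4,0,0,0,0,0,15],[3,0,0,0,0,0,15],[2,0,0,0,0,0,15],[0,0,0,0,0,0,15]],
], squeeze=8)

```text
time_s: 21.77
ee_pos: [0.4799, -0.1165, 0.084]
eef_rot: [-3.141, 0.002, 1.531]
force: [-6.5, -5.6, 4.3]
grip_width: 0.0216
grip_force: 8.0
```

```bash
python3 go.py 479.7 -117.6 82.5 1.534
```

```text
t 21.77 p [ 479.94 -116.48   84.05] rpy [-3.1412e+00  1.7000e-03  1.5311e+00] F [-6.5 -5.6  4.3] w 21.6 8.001724854111671
shift tool now [-1.13 -0.19  1.55] shift in final axes [-1.13 -0.2   1.55] turn [-0.0004  0.0017 -0.0029]
```

The shutter is against its stop. I'll release, lift, and check the shutter and pointer by code.

>>> carry_out([
  [[0,0,0,0,0,0,30],[0,0,0,0,0,0,44],[0,0,0,0,0,0,44],[0,0,0,0,0,0,44],[0,0,-15,0,0,0,44],[0,0,-25,0,0,0,44],[0,0,-25,0,0,0,44],[0,0,-25,0,0,0,44],[0,0,0,0,0,0,44],[-20,0,0,0,0,0,44],[-20,0,0,0,0,0,44],[0,0,0,0,0,0,44],[0,0,0,0,0,0,44]],
])

```text
time_s: 22.85
ee_pos: [0.4784, -0.1561, 0.1728]
eef_rot: [-3.141, -0.0, 1.529]
force: [0.1, -0.4, 0.7]
grip_width: 0.044
grip_force: 0.0
```

```bash
python3 ptr.py; python3 - <<'E'
from station import optics
from h import *
import pickle
def blobs(c):
    p=c["pixels"];h,s,v=cv2.split(cv2.cvtColor(p,cv2.COLOR_RGB2HSV))
    C=np.array([485.05,-117.1]);a=np.array([.9993,-.0366]);b=np.array([.0366,.9993]);out=[]
    for m,z in(((v<60)&(s<140),.1),((s<40)&(v>190),.074)):
        n,l,st,ce=cv2.connectedComponentsWithStats(m.astype(np.uint8))
        for i in range(1,n):
            w=onz(c,*ce[i],z)[:2]*1000-C
            if st[i,4]>150 and abs(w@a+6.75)<10 and abs(w@b)<45: out.append((z,round(float(w@a),1),round(float(w@b),1),int(st[i,4])))
    return out
print("shut0",blobs(pickle.load(open("w1.pkl","rb"))));print("open",blobs(pickle.load(open("w2.pkl","rb"))));print("now",blobs(optics.camera("wrist")))
d=pickle.load(open("c0.pkl","rb"))["side"];c=optics.camera("side")
D=np.abs(d["pixels"].astype(int)-c["pixels"]).max(2)>40
D[:150]=0;D[:,365:]=0
ys,xs=np.nonzero(D);print("side diff px",len(ys),list(zip(xs,ys))[:40])
E
python3 go.py 479 -160 170 1.534
```

```text
red (38.2, -4.8, 77, [330.9, 172.3])
green (54.5, -4.8, 87, [352.9, 172.7])
shut0 [(0.1, -5.4, 0.8, 564), (0.074, -7.7, 16.5, 173), (0.074, -5.0, 0.4, 1484)]
open [(0.1, -5.2, -27.7, 617), (0.074, -6.0, 16.3, 207), (0.074, -5.0, -28.2, 1592)]
now [(0.1, -5.2, 0.8, 454), (0.074, -5.3, 16.7, 205), (0.074, -5.0, 0.7, 1621)]
side diff px 107 [(np.int64(262), np.int64(150)), (np.int64(263), np.int64(150)), (np.int64(264), np.int64(150)), (np.int64(265), np.int64(150)), (np.int64(266), np.int64(150)), (np.int64(292), np.int64(150)), (np.int64(262), np.int64(151)), (np.int64(263), np.int64(151)), (np.int64(264), np.int64(151)), (np.int64(265), np.int64(151)), (np.int64(266), np.int64(151)), (np.int64(292), np.int64(151)), (np.int64(262), np.int64(152)), (np.int64(263), np.int64(152)), (np.int64(264), np.int64(152)), (np.int64(265), np.int64(152)), (np.int64(266), np.int64(152)), (np.int64(292), np.int64(152)), (np.int64(262), np.int64(153)), (np.int64(263), np.int64(153)), (np.int64(264), np.int64(153)), (np.int64(265), np.int64(153)), (np.int64(266), np.int64(153)), (np.int64(292), np.int64(153)), (np.int64(262), np.int64(154)), (np.int64(263), np.int64(154)), (np.int64(264), np.int64(154)), (np.int64(265), np.int64(154)), (np.int64(266), np.int64(154)), (np.int64(262), np.int64(155)), (np.int64(263), np.int64(155)), (np.int64(264), np.int64(155)), (np.int64(265), np.int64(155)), (np.int64(266), np.int64(155)), (np.int64(262), np.int64(156)), (np.int64(263), np.int64(156)), (np.int64(264), np.int64(156)), (np.int64(289), np.int64(156)), (np.int64(288), np.int64(157)), (np.int64(289), np.int64(157))]
t 23.0 p [ 478.59 -155.13  173.01] rpy [-3.1413e+00 -3.0000e-04  1.5310e+00] F [-0.4  0.8  0.1] w 43.9 0.0
shift tool now [-4.85  0.61  3.01] shift in final axes [-4.85  0.59  3.01] turn [-0.0003 -0.0003 -0.003 ]
```

The shutter is back at its shut position, the pointer is level with the green flag, the tool is hung in its rest, and the bystander items look unchanged. Handing in.

```bash
python3 -c "
from station import ctrl
print(ctrl.hand_in())"
```

```text
the job is handed in; nothing more can be done
None
```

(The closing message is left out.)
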